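Reload the liner-clip dispenser

ROBOT

A 6-joint arm with a two-finger parallel gripper is mounted at the origin on the work surface. World frame = base frame: x ahead of the robot, y to its left, z up, the work surface at z = 0. Lengths are in m, angles in degrees, forces in N, time in s.
With the tool pointing down it reaches from about 0.35 to 0.925 m from the base axis. Payload 6.4 kg.
Tool frame: the origin (TCP) lies between the finger pads; the fingertips stand ahead of it and the grasp point (between the pads) lies 8 mm behind it (tcp_to_tips is the z of the fingertips in the tool frame, in m); z points along the fingers, x is the direction in which the jaws open and shut, and the axes are right-handed (so a half turn about z gives the same grasp; the last joint's range is limited). The gripper opens to 85 mm and grips with 20 to 120 N. Pads are 22 mm wide; open, the fingers measure 114 mm over their backs; the gripper's body (76 mm by 85 mm) begins 54 mm behind the grasp point. The pads swing forward as they close: fully open they stand 13 mm farther back than shut.
Start: joints at [53.852, 14.043, 89.255, -0, 76.702, -9.975], TCP at [0.287, 0.583, 0.242] pointing down, gripper open.
Joint ranges: [-179.41, 179.41], [-58.25, 129.5], [7.25, 145.43], [-54.29, 234.29], [11.92, 165.04], [-157.13, 157.13]. Speed limits (degrees/s): [147.25, 147.25, 180, 180, 180, 180].

INTERFACE

Orientations are given as [roll, pitch, yaw] about the fixed x, y, z axes, in that order (R = Rz(yaw) Ry(pitch) Rx(roll)).
In Python, from bench import read_state, read_camera, hand_in, tcp_to_tips gives the robot as it stands.
- The arm moves only by the tool send_rows, never from a script. Its argument "targets" is a list of rows, each a list of 7 numbers: the shift along the tool's x, y, z in mm, then the turn, a rotation vector about the tool's x, y, z in rad, then the finger opening in mm, from 0 to 85.4. In form: [[x, y, z, ax, ay, az, fingers], ...]. A call has 1 to 5 rows; each row is the pose to reach, as a shift and turn from the pose commanded when the call began, along the tool's axes at that moment; what a row does not reach only later rows make up. A row lasts 1/8 s, in which the tool goes at most 62.5 mm and 10.7 degrees, less where a joint would pass 70% of its speed; a pose out of reach is approached as far as the arm can. A call with a gripper value outside its range is refused whole. The fingers move at their own pace and stop on an object; "grip_force" is the grip in N (left out, the last holds). Time passes only in rows, so rows that repeat a pose let the fingers close. It gives the time, the measured TCP pose, the force and the opening at its end, in the units of the state.
- read_state(): the state, without advancing time (a new reading comes with each control period).
- read_camera(name): name is "scene" or "top"; returns a dict with "frame" (384x512x3 uint8, red, green, blue), "depth" (384x512 float32, m along the optical axis (not along the pixel's ray), 0 where there is no reading), "mtx" (3x3 intrinsics, pixels), "dist_coeffs" ([k1, k2, p1, p2, k3] as OpenCV has them; the pictures are not rectified), "R" (3x3) and "t" (3): a world point X has camera coordinates R X + t. Camera axes: x right, y down, z forward; pixel columns grow to the right and rows downward; lengths in m; the calibration is good to about 2 mm. A picture is of the moment at which its call begins.
- hand_in(): hands the job in, once; it reports no verdict.
The state is a dict: "t": time; "q": joint angles; "qd": joint speeds; "joint_torque": joint torques, N m; "tcp_pos": TCP position; "eef_rot": TCP orientation; "force": force on the tool from outside, world axes, zero at the start; "ft_torque": the same for the moment, N m; "gripper_width": finger opening in m.
Only numpy, scipy, OpenCV 4.12 (cv2) and the standard library are available. Lean on these libraries where they do the work, as an engineer would, in place of code of your own. Each camera call takes 0.05 s, during which the arm holds its last target.

TASK

Load the full-length strip of bin-liner clips (not the short used stub) into the sloped dispenser: push its end against the spring follower and lower it flat into the channel, so that the spring holds it against the stop lip. Let go of it, then swing the hinged cover rail fully shut over it. Leave the other things on the bench where they are.

Things in the scene. Friction and masses are not known exactly. Their poses are not given: they have to be found in the camera images.
- strip: Full clip strip: straight rigid off-white moulded bar, 100 long (its x) x 20 wide (y) x 30 high (z) mm, about 60 g, with fine cross grooves every 10 mm; both ends alike. Origin: centre of its underside, z up. It lies on the bench underside down and is loaded underside down, either way round.
- dispenser: The dispenser; origin at the centre of the underside of its white base plate (190 x 90 x 8 mm), x towards the high end, z up. It does not move on the bench. It carries a sloped aluminium channel with a stop lip at its low end, a spring follower in its upper part and a hinged cover rail at its high end.
- channel_stop (a point): Reference point of the channel: on its floor, mid-width, at the inner face of the stop lip (low end), 50 mm above the bench. Axes: x along the floor uphill, 30 degrees above level; y across; z square to the floor, so 30 degrees from vertical. Other entries give points in this frame, in mm. The loaded strip lies flat from x=0 (at the lip) to 100 (at the follower), its origin at (50, 0, 0).
- channel_mid (a point): Point (50, 0, 0) of the channel frame, same axes: floor under the middle of the loaded strip. The floor is 25 wide between side walls running from x=-5 to 155, upright to z=8, then flaring out to a top edge at z=13.5, y=+-18. The stop lip is 11 high and 6 thick (x=-6 to 0). End wall at x=145. Rail hinge ears at x=142 to 158, |y|=15 to 20, up to z=38.
- follower_face (a point): Front face of the spring follower, mid-width, at the channel floor; moves with it. A black block 22 wide, 16 thick, with its top at z=28.5; the flat face is at x=85 in the channel frame when free. It stands higher than the lip, so the strip can push it back while still held above the lip.
- follower (a joint): Travel of the follower along the channel's +x (uphill), m: 0 free, 0.015 with the strip loaded, 0.040 at its far stop. The spring pushes it back towards the lip with 3 N at 0, 7 N at 0.015, 9 N at 0.023. To bring the strip's tail down behind the lip the follower must be pushed beyond 0.015.
- rail (a joint): Angle of the cover rail, rad: 0 shut (parallel to the channel floor, over the channel), growing as it swings up; starts at 1.5 to 1.8, about square to the channel floor. Stiff hinge (0.13 N m of friction, no spring): it stays where it is left. A strip that is not down on the floor keeps it from shutting.
- rail_hinge (a point): On the rail's hinge axis, mid-width: (150, 0, 32) in the channel frame, axis along the channel's y. The rail is a flat steel bar 26 wide, 4 to 170 mm from the axis; when shut its top face lies 5.5 mm, its underside 0.5 mm above the axis. This point turns with it: x from free end to hinge, z out of the top face. Standing open, that face looks uphill, away from the lip.
- rail_end (a point): Middle of the free end of the rail, on its top face, 170 mm from the hinge axis. When shut it lies 20 mm beyond the lip's inner face, 37.5 mm above the channel floor.
- stub: Bystander: used-up piece of the same kind of strip, 40 x 20 x 30 mm. Origin: centre of its underside. Leave it.
- scraper: Bystander: teal silicone scraper, 240 mm long, lying flat, handle towards its -x. Leave it.
- brush: Bystander: beechwood washing-up brush, 180 mm long along its x, up to 48 wide, 35 high, lying on its bristles. Leave it.
- caddy: Bystander: round steel food-waste caddy, 154 mm across, 192 mm high with its twist-cap vent. Origin: centre of its underside. Leave it.
- soap: Bystander: amber bottle, 64 mm across, 170 mm high. Leave it.
- mug: Bystander: white mug, 80 mm across, 90 mm high. Leave it.
- jar: Bystander: glass jar, 70 mm across, 90 mm high. Leave it.
Things that resemble listed ones, but are neither listed nor needed, are in the scene too. Of the things that look like the strip, the smallest one is meant.

How it is judged (in metres and radians):
On the way, in this order (a step that is already met when the one before it is completed fails the run):
1. the full strip lies flat in the channel, between the stop lip and the compressed follower, let go, with the rail still open (x of strip in the frame of channel_stop between 0.045 and 0.055 m and y of strip in the frame of channel_stop between -0.005 and 0.005 m and z of strip in the frame of channel_stop between -0.003 and 0.004 m and angle between the x axis of strip and the x axis of channel_stop, either way round below 0.08 rad and value of joint follower between 0.01 and 0.02 m and contact force between the fingers and strip below 0.5 N and value of joint rail above 0.5 rad), for 0.2 s.
2. the rail is shut (value of joint rail below 0.06 rad), for 0.2 s.
At the end, for the whole second after the job is handed in: The strip is at rest flat on the channel floor (within 4 mm) against the stop lip (within 5 mm), centred within 5 mm and in line within 0.08 rad, with the follower pushed back 10 to 20 mm, and the rail is within 0.06 rad of shut (x of strip in the frame of channel_stop between 0.045 and 0.055 m and y of strip in the frame of channel_stop between -0.005 and 0.005 m and z of strip in the frame of channel_stop between -0.003 and 0.004 m and angle between the x axis of strip and the x axis of channel_stop, either way round below 0.08 rad and value of joint follower between 0.01 and 0.02 m and value of joint rail below 0.06 rad and linear speed of strip below 0.02 m/s); the robot touches nothing.
It fails at once if another thing on the bench is shifted by more than 40 mm (distance of any of stub, scraper, brush, caddy, soap, mug, jar from where it was at the start of the episode above 0.04 m).
It also fails if it takes over 54 s, if anything falls off the work surface, if the arm or the gripper's body presses on something with over 40 N, if the wrist force passes 120 N, or if a joint passes its speed limit or range.

## Working session

There is one attempt and no reset: what is moved stays moved. The work goes in short steps, Python scripts to look and compute and a tool call to move; the robot and the scene stay as the last step left them, time stands still between calls to the robot, and variables do not carry over. Pictures are saved under pics/ and viewed, and the job is handed in when it is done.

Besides the shell and the picture viewer there is one more tool, called by a JSON object that holds its "name" and its "arguments", one argument or row to a line. send_rows: Moves the arm, as the interface text tells. Its arguments: {"type":"object","properties":{"targets":{"type":"array"},"grip_force":{"type":"number"}},"required":["targets"]}

```bash
ls; mkdir -p pics
python3 - <<'E'
from bench import *
import cv2,numpy as np
for n in("scene","top"):
    c=read_camera(n);np.savez(n+"0.npz",**c)
    cv2.imwrite(f"pics/{n}0.png",cv2.resize(c["frame"][:,:,::-1],(800,600),interpolation=cv2.INTER_CUBIC))
    print(c["mtx"],c["dist_coeffs"],c["R"],c["t"])
print(read_state(),tcp_to_tips)
E
```

```text
pics
[[351.81814307   0.         252.66347167]
 [  0.         351.81814307 187.88745111]
 [  0.           0.           1.        ]] [-0.03469552  0.          0.          0.          0.        ] [[ 0.77452408  0.63254049  0.00223267]
 [ 0.37746895 -0.45935968 -0.80405589]
 [-0.50757231  0.62360341 -0.59454952]] [-0.42390084 -0.08850211  1.20897341]
[[389.92435146   0.         252.61084441]
 [  0.         389.92435146 186.59118929]
 [  0.           0.           1.        ]] [0.02466316 0.         0.         0.         0.        ] [[-0.00284153 -0.99998133  0.00541013]
 [-0.99434658  0.00225117 -0.10615935]
 [ 0.10614519 -0.0056812  -0.99433441]] [0.04818855 0.53884511 1.24734649]
{'t': 0.1, 'q': array([ 5.38529164e+01,  1.40823842e+01,  8.93185889e+01,  8.14481064e-04,
        7.66999960e+01, -9.97440150e+00]), 'qd': array([-0.00443084, -0.13312886, -0.2442173 ,  0.01622847,  0.12271312,
       -0.00213805]), 'joint_torque': array([ 5.57577187e-04, -4.30676079e+01, -3.27128541e+01, -2.07287890e-04,
        2.89539050e-03,  1.06916042e-05]), 'tcp_pos': array([0.28639726, 0.58296991, 0.24125897]), 'eef_rot': array([-1.79981731e+02,  9.93057912e-02,  6.38271457e+01]), 'force': array([-0.87933605, -0.26496806,  0.15393293]), 'ft_torque': array([-0.04462713,  0.01742123,  0.00487788]), 'gripper_width': 0.08569889932959852} 0.011
```

View pics/scene0.png

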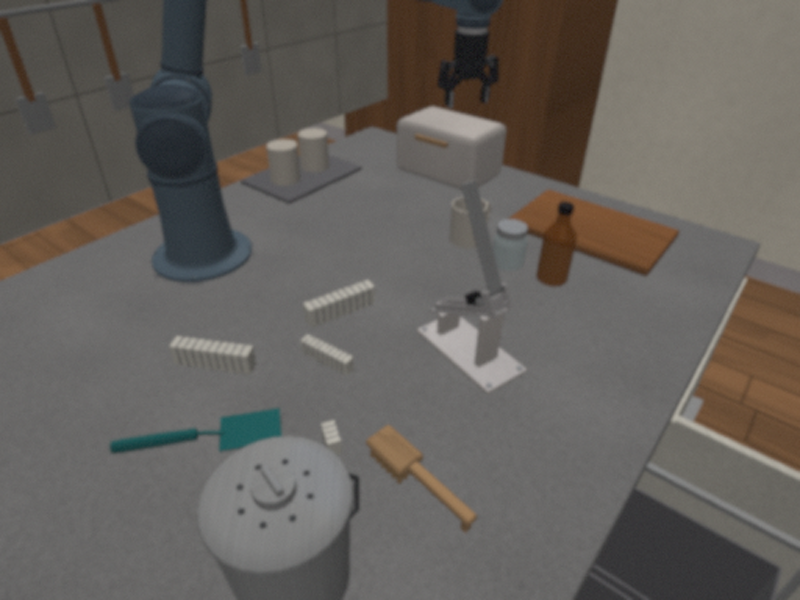

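View pics/top0.png

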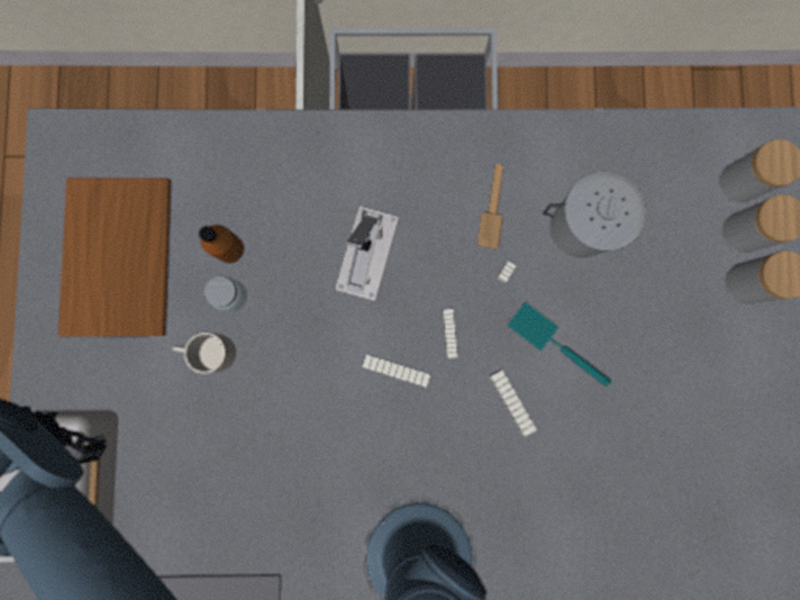

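Top-picture candidates: bars at (450,333), (397,371) and (513,403), plus the short stub at (507,272). The bar at (450,333) looks smallest. I'll confirm it by measuring and with an enlarged crop.

```bash
cat > h.py <<'E'
import numpy as np,cv2
def load(n):
    return dict(np.load(n))
def cloud(c):
    d=c["depth"];h,w=d.shape
    u,v=np.meshgrid(np.arange(w),np.arange(h))
    p=np.stack([u,v],-1).reshape(-1,1,2).astype(np.float64)
    n=cv2.undistortPoints(p,c["mtx"],c["dist_coeffs"]).reshape(h,w,2)
    X=np.concatenate([n*d[...,None],d[...,None]],-1)
    W=(X-c["t"])@c["R"]
    W[d==0]=np.nan
    return W
def proj(c,P):
    r,_=cv2.Rodrigues(c["R"]);return cv2.projectPoints(np.asarray(P,float).reshape(-1,1,3),r,c["t"],c["mtx"],c["dist_coeffs"])[0].reshape(-1,2)
E
python3 - <<'E'
from h import *
c=load("top0.npz");W=cloud(c);f=c["frame"]
hsv=cv2.cvtColor(f,cv2.COLOR_RGB2HSV)
m=((W[...,2]>0.012)&(W[...,2]<0.07)).astype(np.uint8)
n,l,s,ce=cv2.connectedComponentsWithStats(m,connectivity=4)
for i in range(1,n):
    if 20<s[i][4]<2000:
        P=W[l==i]; zt=np.percentile(P[:,2],[10,50,90])
        T=P[P[:,2]>zt[1]-.006]
        r=cv2.minAreaRect((T[:,:2]*1000).astype(np.float32))
        print(ce[i]/.64,s[i][4],zt.round(4),np.round(r[0],1),np.round(r[1],1),round(r[2],1),)
cv2.imwrite("pics/crop1.png",cv2.resize(f[165:290,200:360,::-1],(800,625*1)[:2],interpolation=cv2.INTER_CUBIC)[:600])
cs=load("scene0.npz");cv2.imwrite("pics/crop2.png",cv2.resize(cs["frame"][110:260,250:350,::-1],(400,600),interpolation=cv2.INTER_CUBIC))
E
```

```text
[734.51110627 183.91768293] 287 [0.0185 0.0422 0.0626] [ 767.1 -672.3] [89. 38.] 23.3
[491.31835938 214.33268229] 480 [0.0301 0.034  0.0378] [ 723.1 -161.6] [ 45.6 180.7] 81.2
[561.9615113  237.62358757] 177 [0.019  0.0435 0.0634] [ 655.  -309.6] [133.  41.] 37.4
[737.40375906 233.79189312] 276 [0.0183 0.0419 0.0655] [ 657.8 -673.9] [86.6 37.8] 22.7
[233.8807398  252.29591837] 98 [0.018  0.0408 0.0633] [622.6 383.6] [20.9 58.6] 52.9
[739.96680403 283.76831502] 273 [0.0187 0.0416 0.0654] [ 555.5 -674.8] [88.1 40.6] 9.6
[505.68524096 271.14081325] 83 [0.0247 0.0294 0.033 ] [ 582.6 -187.3] [19.7 40.7] 59.9
[356.61256906 279.97237569] 181 [0.0411 0.0573 0.0677] [569.6 121.3] [39.6 52.6] 71.9
[235.62706954 296.875     ] 151 [0.0209 0.0553 0.0668] [529.8 382. ] [41.2 68.1] 67.8
[449.38118812 332.92079208] 202 [0.0271 0.0301 0.0336] [452.6 -67.1] [98.5 20.5] 4.3
[197.59022887 351.57350352] 142 [0.0156 0.042  0.0669] [417.1 443.4] [29.5 70. ] 82.5
[227.03555046 352.60894495] 109 [0.0202 0.041  0.0638] [413.2 394.5] [25.1 73.3] 88.0
[585.62350478 365.07924641] 209 [0.014  0.0183 0.0222] [ 387
[... 191 characters left out ...]
37.2  28.7] 28.5
[107.86717311 460.28430018] 543 [0.0247 0.0455 0.0651] [217.7 631.1] [237.1  93.2] 29.4
[413.57278749 536.26514938] 887 [0.0129 0.017  0.0547] [33.   9.1] [134.9 199.1] 17.0
[221.29934211 580.86622807] 57 [0.0124 0.0138 0.0157] [-42.8 394.9] [24.2 47.9] 6.4
[248.76488095 583.61607143] 105 [0.0123 0.0139 0.0156] [-46.3 340.8] [63.2 32.2] 89.7
[179.32692308 580.40865385] 26 [0.0121 0.0134 0.0154] [-37.1 480.3] [32.7 11.7] 69.0
[171.26358696 586.3451087 ] 23 [0.0133 0.0146 0.0159] [-48.8 494.5] [16.3 16.7] 59.6
[181.77083333 592.99242424] 33 [0.0122 0.0135 0.0152] [-63.3 472.3] [25.9 18.6] 80.6
[270.42410714 594.69866071] 28 [0.0127 0.0145 0.0169] [-66.9 297.8] [31.8 12.2] 76.4
```

View pics/crop1.png

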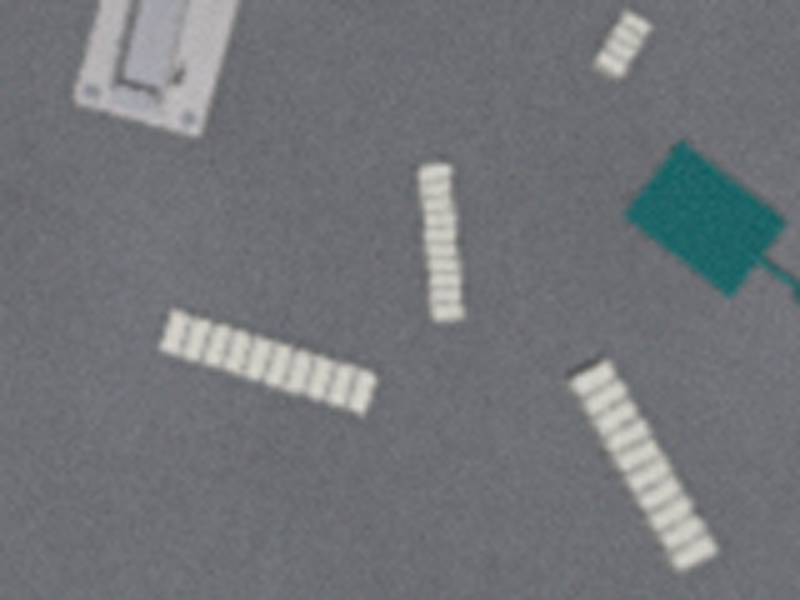

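View pics/crop2.png

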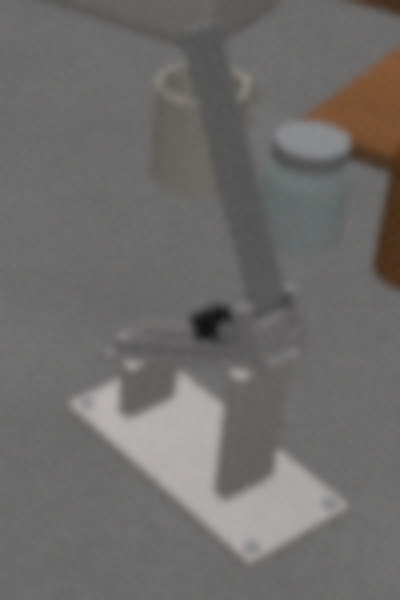

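The crop shows three long bars. The one at top-picture (450,333) measures about 99 x 20 x 30 mm and matches the strip. The other two are about 137 x 28 x 41 mm, and the stub is about 40 mm, so (450,333) is the strip. Next I'll locate the dispenser.

Run:
```python
from h import *
c=load("top0.npz");W=cloud(c);f=c["frame"]
cv2.imwrite("pics/disp_top.png",cv2.resize(f[125:200,205:265,::-1],(480,600),interpolation=cv2.INTER_CUBIC))
cs=load("scene0.npz");Ws=cloud(cs)
cv2.imwrite("pics/disp_sc.png",cv2.resize(cs["frame"][110:255,260:345,::-1],(352,600),interpolation=cv2.INTER_CUBIC))
hsv=cv2.cvtColor(f,cv2.COLOR_RGB2HSV)
for nm,C,Wx in(("top",c,W),("sc",cs,Ws)):
    m=(Wx[...,2]>0.003)&(Wx[...,2]<0.014)&(C["frame"].min(-1)>140)&(np.abs(Wx[...,0]-.58)<.15)&(np.abs(Wx[...,1]-.12)<.15)
    k=(m*1).astype(np.uint8)
    n,l,s,ce=cv2.connectedComponentsWithStats(k)
    P=Wx[m];
    r=cv2.minAreaRect((P[:,:2]*1000).astype(np.float32));print(nm,m.sum(),r, P[:,2].mean())
for v in range(132,190,3):
    print(v,[int(1000*z) for z in W[v,212:256:2,2]])
```

```text
top 700 ((626.1676025390625, 107.37232971191406), (88.96565246582031, 188.25257873535156), 74.15231323242188) 0.008162847691378974
sc 1103 ((628.0408935546875, 104.92564392089844), (88.13168334960938, 186.50665283203125), 74.33438110351562) 0.009327967229736287
132 [2, 0, -1, -3, 2, 0, 2, -3, 2, 7, 9, -2, 1, 2, 0, -1, 6, 0, -2, -1, 1, 3]Traceback (most recent call last):
  File "<stdin>", line 14, in <module>
ValueError: cannot convert float NaN to integer
```

View pics/disp_top.png

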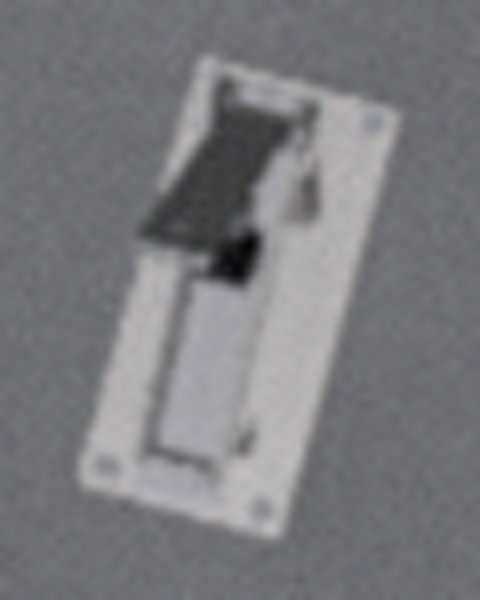

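View pics/disp_sc.png

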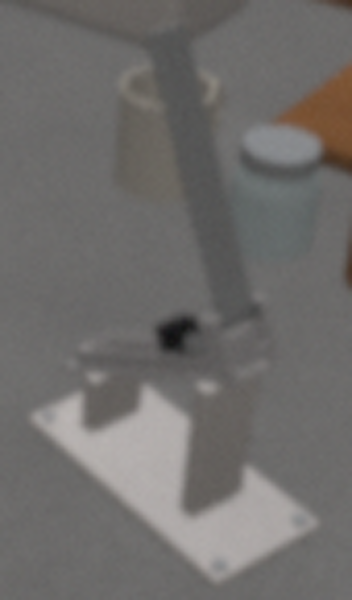

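```bash
cat >> h.py <<'E'
def frame(X,Y,yaw,off):
    a=np.radians(yaw);ex=np.array([np.cos(a),np.sin(a),0]);ey=np.array([-np.sin(a),np.cos(a),0]);ez=np.array([0,0,1.])
    s=np.array([X,Y,0.05])+ex*off
    b=np.radians(30)
    R=np.stack([ex*np.cos(b)+ez*np.sin(b),ey,-ex*np.sin(b)+ez*np.cos(b)],1)
    return s,R
E
cat > ov.py <<'E'
from h import *
def overlay(c,s,R,X,Y,yaw,theta,box,k,out,strip=None,follow=0):
    u0,v0,u1,v1=box
    im=cv2.resize(c["frame"][v0:v1,u0:u1,::-1],None,fx=k,fy=k,interpolation=cv2.INTER_CUBIC)
    def L(P,col,closed=True):
        p=(proj(c,P)-[u0,v0]+.5)*k
        cv2.polylines(im,[np.round(p).astype(np.int32)],closed,col,1,cv2.LINE_AA)
    ch=lambda P:np.array(P,float)/1000@R.T+s
    a=np.radians(yaw);ex=np.array([np.cos(a),np.sin(a),0]);ey=np.array([-np.sin(a),np.cos(a),0])
    L([np.array([X,Y,.008])+ex*i*.095+ey*j*.045 for i,j in((1,1),(1,-1),(-1,-1),(-1,1))],(0,255,255))
    L(ch([(0,-12.5,11),(0,12.5,11),(-6,12.5,11),(-6,-12.5,11)]),(0,0,255))
    L(ch([(-5,-18,13.5),(155,-18,13.5)]),(0,255,0));L(ch([(-5,18,13.5),(155,18,13.5)]),(0,255,0))
    L(ch([(0,-12.5,0),(145,-12.5,0),(145,12.5,0),(0,12.5,0)]),(255,0,0))
    L(ch([(85,-11,28.5),(101,-11,28.5),(101,11,28.5),(85,11,28.5)]),(255,0,255))
    t=theta
    f=lambda r,y,h:(150-r*np.cos(t)+h*np.sin(t),y,32+r*np.sin(t)+h*np.cos(t))
    L(ch([f(4,-13,5.5),f(170,-13,5.5),f(170,13,5.5),f(4,13,5.5)]),(255,255,0))
    cv2.imwrite(out,im)
E
python3 - <<'E'
from h import *; from ov import overlay
c=load("top0.npz");cs=load("scene0.npz")
for nm,C in(("top",c),("sc",cs)):
    W=cloud(C)
    yaw=-15.8;X,Y=.627,.106
    a=np.radians(yaw);ex=np.array([np.cos(a),np.sin(a)]);ey=np.array([-np.sin(a),np.cos(a)])
    d=W[...,:2]-[X,Y];xl=d@ex;yl=d@ey;z=W[...,2]
    m=(np.abs(yl)<.009)&(xl>-.07)&(xl<0.0)&(z>.045)&(z<.11)
    est=xl-(z-.05)/np.tan(np.pi/6)
    print(nm,m.sum(),np.percentile(est[m],[5,25,50,75,95]).round(4))
    o=np.argsort(xl[m]);print(np.stack([xl[m][o],z[m][o],est[m][o]],1)[::max(1,m.sum()//15)].round(3).tolist())
    # rail points
    m=(np.abs(yl)<.03)&(np.abs(xl)<.12)&(z>.17)
    P=np.stack([xl[m],yl[m],z[m]],1);print('rail',m.sum(),np.median(P[:,1]),P[:,2].max())
    o=np.argsort(P[:,2]);print(P[o][::max(1,m.sum()//8)].round(3).tolist())
E
```

```text
top 114 [-0.0836 -0.0784 -0.0758 -0.0727 -0.0682]
[[-0.07, 0.053, -0.075], [-0.065, 0.056, -0.076], [-0.062, 0.06, -0.079], [-0.058, 0.062, -0.078], [-0.054, 0.061, -0.073], [-0.051, 0.065, -0.077], [-0.047, 0.064, -0.071], [-0.044, 0.071, -0.08], [-0.04, 0.071, -0.076], [-0.036, 0.072, -0.074], [-0.033, 0.076, -0.078], [-0.03, 0.081, -0.084], [-0.026, 0.074, -0.068], [-0.022, 0.084, -0.081], [-0.018, 0.082, -0.074], [-0.014, 0.083, -0.071], [-0.012, 0.088, -0.077]]
rail 185 6.835325351060474e-05 0.30553210763150945
[[0.032, 0.014, 0.172], [0.019, -0.012, 0.194], [0.012, 0.006, 0.214], [-0.0, 0.013, 0.235], [-0.01, -0.008, 0.253], [-0.021, -0.012, 0.27], [-0.027, -0.012, 0.286], [-0.035, -0.001, 0.299], [-0.04, -0.008, 0.306]]
sc 6 [-0.0597 -0.0565 -0.0515 -0.048  -0.0461]
[[-0.054, 0.054, -0.06], [-0.054, 0.045, -0.046], [-0.054, 0.052, -0.058], [-0.053, 0.05, -0.052], [-0.052, 0.047, -0.047], [-0.051, 0.05, -0.051]]
rail 640 -0.0032607991398204104 0.30394310437503647
[[0.036, -0.003, 0.17], [0.029, -0.008, 0.188], [0.017, 0.01, 0.206], [0.01, -0.002, 0.223], [-0.002, 0.01, 0.24], [-0.011, -0.006, 0.256], [-0.018, 0.007, 0.273], [-0.03, -0.014, 0.289]]
```

Run:
```python
from h import *; from ov import overlay
X,Y,yaw,off=.627,.106,-15.8,-.0755
s,R=frame(X,Y,yaw,off);print(s)
overlay(load("top0.npz"),s,R,X,Y,yaw,1.60,(205,125,265,200),8,"pics/ov_top.png")
overlay(load("scene0.npz"),s,R,X,Y,yaw,1.60,(250,105,350,255),4,"pics/ov_sc.png")
```

```text
[0.55435254 0.12655716 0.05      ]
```

View pics/ov_top.png

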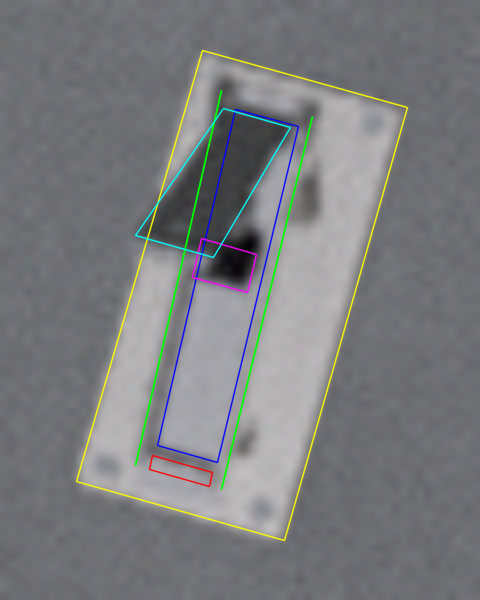

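View pics/ov_sc.png

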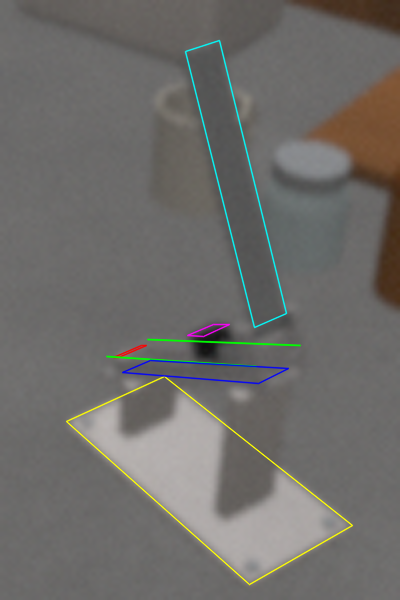

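Run:
```python
from h import *
X,Y,yaw,off=.627,.106,-15.8,-.0755
s,R=frame(X,Y,yaw,off)
def samp(C,P):
    p=proj(C,(P/1000)@R.T+s).astype(np.float32)
    g=cv2.cvtColor(C["frame"],cv2.COLOR_RGB2GRAY).astype(np.float32)
    return cv2.remap(g,p[:,0][:,None].copy(),p[:,1][:,None].copy(),cv2.INTER_LINEAR)[:,0]
c=load("top0.npz");cs=load("scene0.npz")
ys=np.arange(-24,25,2.)
xs=np.arange(15,76,1.)
for nm,z,xs in(("floor lo",0,np.arange(15,45,1.)),("floor hi",0,np.arange(45,75,1.)),("wall",13.5,np.arange(15,75,1.)),("foll",28.5,np.arange(86,92,1.))):
    print(nm,[ (int(y),int(samp(c,np.stack([xs,0*xs+y,0*xs+z],1)).mean())) for y in ys])
xx=np.arange(-14,14,1.)
yy=np.arange(-6,7,1.)
print("lip z11",[(int(x),int(samp(c,np.stack([0*yy+x,yy,0*yy+11],1)).mean())) for x in xx])
xx=np.arange(74,100,1.)
print("fol front z28.5",[(int(x),int(samp(c,np.stack([0*yy+x,yy-5,0*yy+28.5],1)).mean())) for x in xx])
for z in(5,15,25): print("sc fol",z,[(int(x),int(samp(cs,np.stack([0*yy+x,0*yy-11,0*yy+z],1)).mean())) for x in np.arange(74,112,1.)])
print("sc fol top y",[(int(y),int(samp(cs,np.array([[x,y,28.5] for x in np.arange(88,98)])).mean())) for y in np.arange(-24,25,1.)])
# plate edges: both cams
a=np.radians(yaw);ex=np.array([np.cos(a),np.sin(a),0]);ey=np.array([-np.sin(a),np.cos(a),0])
for nm,C in(("top",c),("sc",cs)):
    g=cv2.cvtColor(C["frame"],cv2.COLOR_RGB2GRAY).astype(np.float32)
    def edge(P0,dirn,along):
        ts=np.arange(-.012,.0121,.0005);acc=[]
        for t in ts:
            P=np.array([[X,Y,.008]+P0+dirn*t+along*w for w in np.linspace(-.03,.03,30)])
            p=proj(C,P).astype(np.float32);acc.append(cv2.remap(g,p[:,0][:,None].copy(),p[:,1][:,None].copy(),cv2.INTER_LINEAR).mean())
        acc=np.array(acc);mid=(acc[:6].mean()+acc[-6:].mean())/2
        return 1000*ts[np.argmin(abs(acc-mid))],acc[0],acc[-1]
    for n,P0,d,al in(("+y",ey*.045,ey,ex*2),("-y",-ey*.045,-ey,ex*2),("+x",ex*.095,ex,ey),("-x",-ex*.095,-ex,ey)):
        print(nm,n,edge(P0,d,al))
```

```text
floor lo [(-24, 171), (-22, 170), (-20, 169), (-18, 163), (-16, 157), (-14, 158), (-12, 162), (-10, 164), (-8, 165), (-6, 165), (-4, 165), (-2, 163), (0, 163), (2, 163), (4, 164), (6, 165), (8, 165), (10, 160), (12, 146), (14, 127), (16, 121), (18, 131), (20, 150), (22, 166), (24, 175)]
floor hi [(-24, 178), (-22, 177), (-20, 174), (-18, 165), (-16, 157), (-14, 156), (-12, 158), (-10, 160), (-8, 160), (-6, 160), (-4, 159), (-2, 158), (0, 158), (2, 159), (4, 159), (6, 161), (8, 161), (10, 154), (12, 141), (14, 124), (16, 120), (18, 131), (20, 152), (22, 168), (24, 175)]
wall [(-24, 169), (-22, 167), (-20, 165), (-18, 158), (-16, 156), (-14, 159), (-12, 162), (-10, 164), (-8, 164), (-6, 164), (-4, 163), (-2, 162), (0, 163), (2, 164), (4, 165), (6, 165), (8, 161), (10, 150), (12, 131), (14, 121), (16, 128), (18, 146), (20, 164), (22, 174), (24, 176)]
foll [(-24, 174), (-22, 169), (-20, 161), (-18, 156), (-16, 155), (-14, 148), (-12, 132), (-10, 96), (-8, 68), (-6, 54), (-4, 53), (-2, 57), (0, 60), (2, 61), (4, 70), (6, 91), (8, 108), (10, 113), (12, 119), (14, 126), (16, 136), (18, 147)
[... 2365 characters left out ...]
 (24, 104)]
top +y (np.float64(1.5000000000000118), np.float32(132.30899), np.float32(110.95921))
top -y (np.float64(-1.9999999999999913), np.float32(177.87077), np.float32(111.927574))
top +x (np.float64(-1.499999999999991), np.float32(147.10504), np.float32(110.59395))
top -x (np.float64(1.5000000000000118), np.float32(168.64488), np.float32(111.93118))
sc +y (np.float64(-0.9999999999999905), np.float32(140.011), np.float32(102.90108))
sc -y (np.float64(-0.49999999999999), np.float32(173.87012), np.float32(107.18177))
sc +x (np.float64(1.0408340855860843e-14), np.float32(166.51608), np.float32(107.146126))
sc -x (np.float64(1.5000000000000118), np.float32(128.50716), np.float32(109.32679))
```

```bash
cat >> h.py <<'E'
from scipy.spatial.transform import Rotation as Ro
def delta(tgt_p,tgt_R,st=None):
    from bench import read_state
    st=st or read_state()
    R0=Ro.from_euler('xyz',st['eef_rot'],degrees=True).as_matrix()
    d=R0.T@(np.asarray(tgt_p)-st['tcp_pos'])*1000
    w=Ro.from_matrix(R0.T@tgt_R).as_rotvec()
    return d.round(1).tolist(),w.round(4).tolist()
def down(yaw): return Ro.from_euler('xyz',[180,0,yaw],degrees=True).as_matrix()
E
python3 - <<'E'
from h import *
print(delta([.4526,-.0671,.12],down(94.3)))
E
```

```text
([-509.9, 435.9, 122.0], [-0.0008, 0.0016, -0.5319])
```

{"name": "send_rows", "arguments": {
  "targets": [
    [-510,436,60,0,0,-0.532,60],
    [-510,436,60,0,0,-0.532,60],
    [-510,436,60,0,0,-0.532,60],
    [-510,436,60,0,0,-0.532,60],
    [-510,436,60,0,0,-0.532,60]
  ]
}}

```text
t: 0.72
tcp_pos: [0.3635, 0.2809, 0.2141]
eef_rot: [-180.0, 0.0, 94.3]
force: [1.0, -0.2, 0.9]
gripper_width: 0.0598
```

Run:
```python
from h import *
print(delta([.4526,-.0671,.12],down(94.3)))
```

```text
([-353.8, 62.4, 94.2], [-0.0, 0.0002, 0.0008])
```

{"name": "send_rows", "arguments": {
  "targets": [
    [-354,62,94,0,0,0,60],
    [-354,62,94,0,0,0,60],
    [-354,62,94,0,0,0,60],
    [-354,62,94,0,0,0,60],
    [-354,62,94,0,0,0,60]
  ]
}}

```text
t: 1.35
tcp_pos: [0.438, -0.0122, 0.135]
eef_rot: [180.0, 0.0, 94.3]
force: [0.6, -0.0, 0.3]
gripper_width: 0.0599
```

{"name": "send_rows", "arguments": {
  "targets": [
    [0,0,0,0,0,0,50],
    [0,0,0,0,0,0,50]
  ]
}}

```text
t: 1.6
tcp_pos: [0.4377, -0.0101, 0.1352]
eef_rot: [-179.9, -0.0, 94.3]
force: [-0.0, 0.4, -0.7]
gripper_width: 0.0501
```

Run:
```python
from h import *
from bench import *
for n in ("top","scene"):
    c=read_camera(n);np.savez(n+"1.npz",**c)
print(delta([.4526,-.0671,.028],down(94.3)))
c=load("top1.npz");s=load("scene1.npz")
a=cv2.resize(c["frame"][150:300,210:360,::-1],(400,400),interpolation=cv2.INTER_CUBIC)
p=proj(s,[[.4526,-.0671,.03]])[0].astype(int);print(p)
b=cv2.resize(s["frame"][p[1]-75:p[1]+75,p[0]-75:p[0]+75,::-1],(400,400),interpolation=cv2.INTER_CUBIC)
cv2.imwrite("pics/pre.png",np.hstack([a,b]))
```

```text
([-58.9, 10.2, 107.6], [0.0002, -0.0001, 0.002])
[208 221]
```

View pics/pre.png

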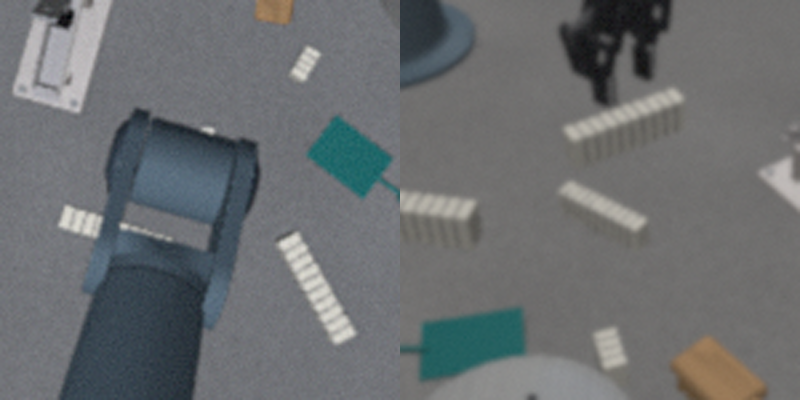

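Run:
```python
from h import *
s=load("scene0.npz");W=cloud(s)
d=np.linalg.norm(W[...,:2]-[.4526,-.0671],axis=-1)
m=(d<.07)&(W[...,2]>.024)
P=W[m];r=cv2.minAreaRect((P[:,:2]*1000).astype(np.float32));print(r,m.sum(),np.median(P[:,2]))
# edges in top image at plane z=.03
for nm in("top0.npz","scene0.npz"):
    c=load(nm);g=cv2.cvtColor(c["frame"],cv2.COLOR_RGB2GRAY).astype(np.float32)
    a=np.radians(4.3);ex=np.array([np.cos(a),np.sin(a),0]);ey=np.array([-np.sin(a),np.cos(a),0]);C0=np.array([.4526,-.0671,.03])
    def prof(f,ts):
        o=[]
        for t in ts:
            p=proj(c,np.array(f(t))).astype(np.float32);o.append(int(cv2.remap(g,p[:,0][:,None].copy(),p[:,1][:,None].copy(),cv2.INTER_LINEAR).mean()))
        return o
    ts=np.arange(-60,61,2);o=prof(lambda t:[C0+ex*t/1000+ey*w for w in np.linspace(-.006,.006,9)],ts);print(nm,"x",[(a,b) for a,b in zip(ts.tolist(),o) if abs(abs(a)-50)<9])
    ts=np.arange(-20,21,1);o=prof(lambda t:[C0+ey*t/1000+ex*w for w in np.linspace(-.04,.04,41)],ts);print("y",list(zip(ts.tolist(),o)))
```

```text
((453.99658203125, -68.56718444824219), (101.3347396850586, 24.048999786376953), 3.8632442951202393) 263 0.03070903100599103
top0.npz x [(-58, 109), (-56, 109), (-54, 118), (-52, 135), (-50, 162), (-48, 185), (-46, 198), (-44, 197), (-42, 190), (42, 188), (44, 197), (46, 199), (48, 189), (50, 161), (52, 128), (54, 114), (56, 108), (58, 109)]
y [(-20, 110), (-19, 109), (-18, 109), (-17, 108), (-16, 108), (-15, 108), (-14, 110), (-13, 116), (-12, 123), (-11, 132), (-10, 144), (-9, 158), (-8, 171), (-7, 180), (-6, 185), (-5, 188), (-4, 190), (-3, 190), (-2, 190), (-1, 190), (0, 190), (1, 190), (2, 190), (3, 191), (4, 190), (5, 189), (6, 186), (7, 181), (8, 174), (9, 163), (10, 149), (11, 136), (12, 125), (13, 118), (14, 112), (15, 109), (16, 108), (17, 108), (18, 108), (19, 109), (20, 109)]
scene0.npz x [(-58, 108), (-56, 109), (-54, 113), (-52, 121), (-50, 133), (-48, 145), (-46, 154), (-44, 159), (-42, 160), (42, 164), (44, 168), (46, 167), (48, 161), (50, 147), (52, 130), (54, 114), (56, 105), (58, 102)]
y [(-20, 101), (-19, 102), (-18, 103), (-17, 105), (-16, 108), (-15, 113), (-14, 118), (-13, 125), (-12, 132), (-11, 140), (-10, 146), (-9, 152), (-8, 157), (-7, 160), (-6, 163), (-5, 164), (-4, 165), (-3, 166), (-2, 166), (-1, 166), (0, 166), (1, 165), (2, 163), (3, 161), (4, 159), (5, 155), (6, 150), (7, 144), (8, 138), (9, 132), (10, 126), (11, 120), (12, 116), (13, 112), (14, 110), (15, 108), (16, 107), (17, 107), (18, 106), (19, 106), (20, 106)]
```

{"name": "send_rows", "arguments": {
  "targets": [
    [-59,10,50,0,0,0,50],
    [-59,10,50,0,0,0,50],
    [-59,10,50,0,0,0,50]
  ]
}}

```text
t: 2.08
tcp_pos: [0.4522, -0.0675, 0.0852]
eef_rot: [-179.9, -0.1, 94.3]
force: [1.0, 0.8, -0.4]
gripper_width: 0.0498
```

{"name": "send_rows", "arguments": {
  "targets": [
    [0,0,40,0,0,0,50],
    [0,0,58.5,0,0,0,40],
    [0,0,58.5,0,0,0,40]
  ]
}}

```text
t: 2.45
tcp_pos: [0.4518, -0.0668, 0.0268]
eef_rot: [-179.9, -0.1, 94.4]
force: [-0.1, 0.0, -0.2]
gripper_width: 0.04
```

{"name": "send_rows", "arguments": {
  "targets": [
    [0,0,0,0,0,0,15],
    [0,0,0,0,0,0,15],
    [0,0,0,0,0,0,15],
    [0,0,0,0,0,0,15]
  ],
  "grip_force": 70
}}

```text
t: 2.95
tcp_pos: [0.4538, -0.0684, 0.0288]
eef_rot: [179.8, 0.0, 94.3]
force: [-0.9, 2.2, 7.8]
gripper_width: 0.0178
```

```bash
cat > look.py <<'E'
from h import *
from bench import *
import sys
tag,x,y,z,r=sys.argv[1],*map(float,sys.argv[2:6])
o=[]
for n in("top","scene"):
    c=read_camera(n);np.savez(f"{n}_{tag}.npz",**c)
    p=proj(c,[[x,y,z]])[0].astype(int);r=int(r)
    u0=np.clip(p[0]-r,0,512-2*r);v0=np.clip(p[1]-r,0,384-2*r);print(n,p,u0,v0)
    o.append(cv2.resize(c["frame"][v0:v0+2*r,u0:u0+2*r,::-1],(400,400),interpolation=cv2.INTER_CUBIC))
cv2.imwrite(f"pics/{tag}.png",np.hstack(o));s=read_state();print(s['tcp_pos'],s['eef_rot'],s['force'],s['gripper_width'])
E
python3 look.py grip .4526 -.067 .03 45
```

```text
top [287 212] 242 167
scene [208 221] 163 176
[ 0.45382972 -0.06838691  0.0288309 ] [1.79839476e+02 3.91908561e-02 9.43130659e+01] [-1.05967502  2.51503291  7.32302014] 0.018129864155159558
```

View pics/grip.png

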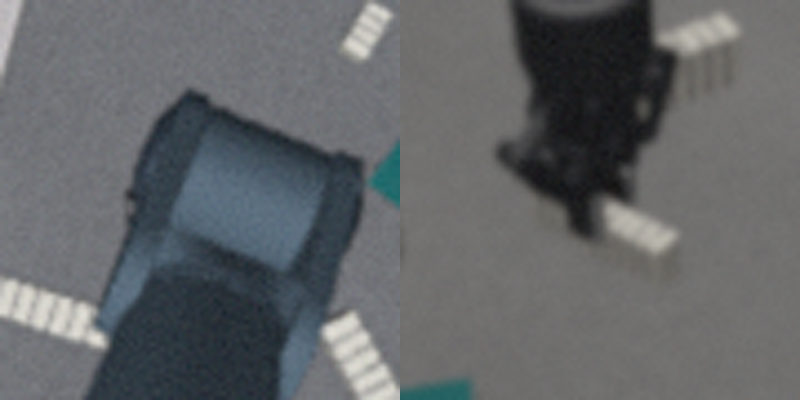

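{"name": "send_rows", "arguments": {
  "targets": [
    [0,0,-20,0,0,0,15],
    [0,0,-60,0,0,0,15],
    [0,0,-120,0,0,0,15],
    [0,0,-120,0,0,0,15]
  ]
}}

```text
t: 3.55
tcp_pos: [0.4562, -0.0697, 0.1531]
eef_rot: [179.3, 0.3, 94.3]
force: [0.1, 0.2, -1.1]
gripper_width: 0.0179
```

```bash
python3 look.py lift .4526 -.067 .13 45
```

```text
top [290 211] 245 166
scene [205 191] 160 146
[ 0.45281156 -0.06835122  0.14790911] [1.79879901e+02 6.18896528e-02 9.43170624e+01] [-0.19645984  0.07246992 -1.83442844] 0.018113416328296657
```

View pics/lift.png

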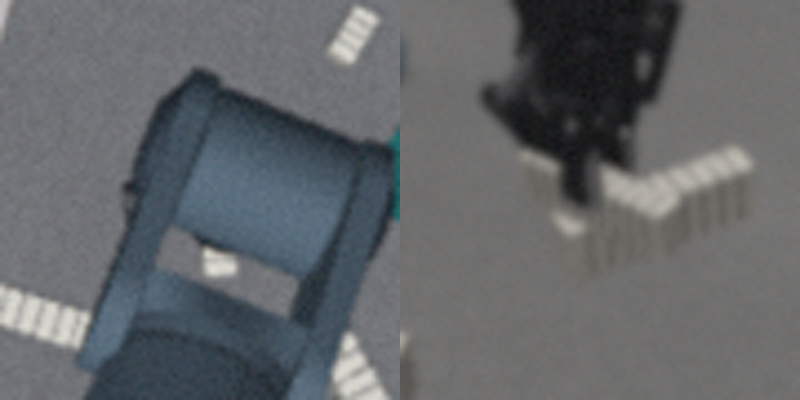

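```bash
cat >> h.py <<'E'
def chan():
    s,R=frame(.627,.106,-15.8,-.0755)
    s=s+R@np.array([1.5,.5,0])/1000
    # keep stop point height 50mm: shift along horizontal instead
    s[2]=.05
    return s,R
H=28.8
def tgt(xs,ys,zs):
    s,R=chan()
    return s+R@np.array([xs,ys,zs+H])/1000, np.stack([R[:,1],R[:,0],-R[:,2]],1)
def chstate():
    from bench import read_state
    st=read_state();s,R=chan()
    return (R.T@(st['tcp_pos']-s)*1000-[0,0,H]).round(1), (R.T@st['force']).round(1),st['t']
E
python3 - <<'E'
from h import *
print(chan()[0],tgt(25,0,60)[0],delta(*tgt(25,0,60)))
E
```

```text
[0.55573864 0.12668457 0.05      ] [0.53384879 0.13287877 0.13940306] ([194.6, 95.9, 8.5], [-0.5159, -0.0912, 0.3432])
```

{"name": "send_rows", "arguments": {
  "targets": [
    [50,25,-20,-0.12,-0.02,0.08,15],
    [100,50,-15,-0.25,-0.045,0.17,15],
    [150,75,-5,-0.39,-0.07,0.26,15],
    [194.6,95.9,8.5,-0.516,-0.091,0.343,15],
    [194.6,95.9,8.5,-0.516,-0.091,0.343,15]
  ]
}}

```text
t: 4.28
tcp_pos: [0.5314, 0.1348, 0.1352]
eef_rot: [150.3, 0.0, 74.3]
force: [0.4, -0.5, -0.4]
gripper_width: 0.0178
```

{"name": "send_rows", "arguments": {
  "targets": [
    [0,0,0,0,0,0,15],
    [0,0,0,0,0,0,15]
  ]
}}

```text
t: 4.53
tcp_pos: [0.5329, 0.1325, 0.1375]
eef_rot: [150.3, 0.0, 74.2]
force: [0.9, -0.1, -0.4]
gripper_width: 0.0179
```

```bash
python3 look.py over .555 .126 .1 45
python3 - <<'E'
from h import *
print(chstate(),delta(*tgt(25,0,60)))
E
```

```text
top [227 179] 182 134
scene [284 181] 239 136
[0.53359593 0.13203018 0.13851783] [ 1.50150768e+02 -1.25982595e-02  7.41297067e+01] [-0.38860264  0.50311108  1.14075101] 0.017881272905996663
(array([24.5, -0.9, 59.2]), array([0.1, 0.4, 1.2]), 4.625) ([0.9, 0.5, -0.8], [-0.0026, 0.0004, -0.0012])
```

View pics/over.png

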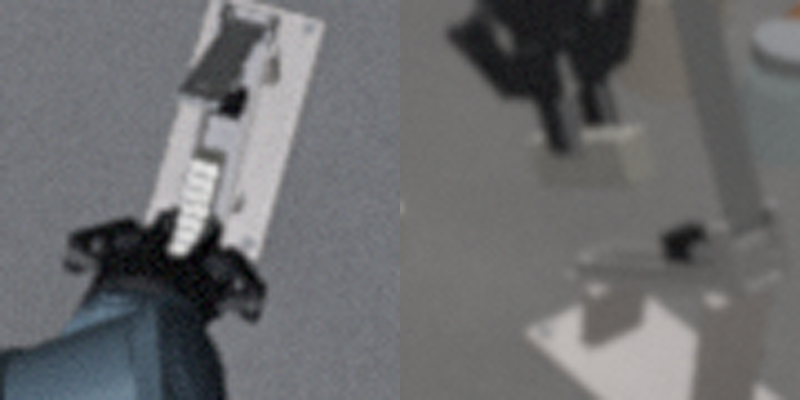

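```bash
cat >> h.py <<'E'
def samp(C,P,sR=None):
    s,R=sR or chan()
    p=proj(C,(np.asarray(P,float)/1000)@R.T+s).astype(np.float32)
    g=cv2.cvtColor(C["frame"],cv2.COLOR_RGB2GRAY).astype(np.float32)
    return cv2.remap(g,p[:,0][:,None].copy(),p[:,1][:,None].copy(),cv2.INTER_LINEAR)[:,0]
E
python3 - <<'E'
from h import *
c=load("top_over.npz")
for lo,hi in((52,60),(60,70)):
    print([(int(y),int(np.mean(samp(c,[[x,y,89.2] for x in np.arange(lo,hi)])))) for y in range(-20,21)])
print([(int(x),int(np.mean(samp(c,[[x,y,89.2] for y in np.arange(-5,4)])))) for x in range(62,90)])
c=load("scene_over.npz")
print('sc -y side, top edge z', [(int(z),int(np.mean(samp(c,[[x,-11,z] for x in np.arange(58,68)])))) for z in range(45,105,2)])
print('sc front x', [(int(x),int(np.mean(samp(c,[[x,-11,z] for z in np.arange(70,85)])))) for x in range(60,90)])
E
```

```text
[(-20, 171), (-19, 171), (-18, 169), (-17, 164), (-16, 157), (-15, 149), (-14, 142), (-13, 137), (-12, 138), (-11, 153), (-10, 173), (-9, 191), (-8, 201), (-7, 206), (-6, 209), (-5, 208), (-4, 206), (-3, 203), (-2, 202), (-1, 201), (0, 201), (1, 202), (2, 202), (3, 203), (4, 202), (5, 200), (6, 197), (7, 193), (8, 187), (9, 180), (10, 175), (11, 175), (12, 176), (13, 178), (14, 179), (15, 181), (16, 183), (17, 184), (18, 184), (19, 184), (20, 184)]
[(-20, 171), (-19, 172), (-18, 169), (-17, 164), (-16, 157), (-15, 148), (-14, 141), (-13, 138), (-12, 145), (-11, 157), (-10, 174), (-9, 190), (-8, 201), (-7, 208), (-6, 209), (-5, 206), (-4, 204), (-3, 202), (-2, 200), (-1, 199), (0, 199), (1, 200), (2, 201), (3, 203), (4, 204), (5, 203), (6, 199), (7, 194), (8, 187), (9, 182), (10, 179), (11, 179), (12, 180), (13, 182), (14, 184), (15, 185), (16, 185), (17, 185), (18, 186), (19, 186), (20, 186)]
[(62, 194), (63, 189), (64, 190), (65, 196), (66, 203), (67, 210), (68, 214), (69, 214), (70, 210), (71, 200), (72, 183), (73, 163), (74, 141), (75, 121), (76, 104), (77, 94), (78, 90), (79, 88), (80, 91), (81, 98), (82, 107), (83, 118), (84, 130), (85, 141), (86, 152), (87, 159), (88, 163), (89, 166)]
sc -y side, top edge z [(45, 108), (47, 108), (49, 109), (51, 109), (53, 108), (55, 105), (57, 103), (59, 101), (61, 101), (63, 100), (65, 99), (67, 100), (69, 100), (71, 101), (73, 103), (75, 102), (77, 101), (79, 101), (81, 102), (83, 105), (85, 113), (87, 124), (89, 133), (91, 131), (93, 119), (95, 97), (97, 73), (99, 59), (101, 53), (103, 53)]
sc front x [(60, 101), (61, 101), (62, 101), (63, 102), (64, 103), (65, 104), (66, 105), (67, 107), (68, 108), (69, 110), (70, 111), (71, 113), (72, 114), (73, 115), (74, 116), (75, 117), (76, 118), (77, 118), (78, 118), (79, 118), (80, 118), (81, 118), (82, 118), (83, 118), (84, 118), (85, 118), (86, 118), (87, 118), (88, 118), (89, 118)]
```

Run:
```python
from h import *
print(chstate(),delta(*tgt(28,-.2,16)))
```

```text
(array([24.5, -0.9, 59.2]), array([0.1, 0.4, 1.2]), 4.625) ([0.7, 3.6, 43.2], [-0.0026, 0.0004, -0.0012])
```

{"name": "send_rows", "arguments": {
  "targets": [
    [0.7,3.6,20,0,0,0,15],
    [0.7,3.6,43,0,0,0,15],
    [0.7,3.6,43,0,0,0,15],
    [0.7,3.6,43,0,0,0,15]
  ]
}}

```text
t: 5.12
tcp_pos: [0.5575, 0.1266, 0.1037]
eef_rot: [150.1, -0.0, 74.2]
force: [-0.6, -0.6, 0.4]
gripper_width: 0.0179
```

```bash
python3 look.py low .565 .124 .07 40
python3 - <<'E'
from h import *
print(chstate())
c=load("top_low.npz");z=chstate()[0][2]+30
for lo,hi in((52,60),(62,72)):
    print([(int(y),int(np.mean(samp(c,[[x,y,z] for x in np.arange(lo,hi)])))) for y in range(-20,21)])
print([(int(x),int(np.mean(samp(c,[[x,y,z] for y in np.arange(-5,4)])))) for x in range(68,90)])
E
```

```text
top [228 177] 188 137
scene [286 192] 246 152
[0.55759722 0.12690088 0.10411017] [ 1.50044185e+02 -5.93478107e-02  7.41937283e+01] [ 0.61523316 -0.19090722 -0.75126309] 0.017964819137303085
(array([28.6,  0.7, 17.2]), array([ 0.2, -0. , -1. ]), 5.225)
[(-20, 165), (-19, 165), (-18, 166), (-17, 166), (-16, 162), (-15, 155), (-14, 148), (-13, 141), (-12, 140), (-11, 141), (-10, 151), (-9, 169), (-8, 187), (-7, 199), (-6, 204), (-5, 206), (-4, 206), (-3, 206), (-2, 205), (-1, 205), (0, 204), (1, 203), (2, 202), (3, 202), (4, 202), (5, 202), (6, 198), (7, 193), (8, 186), (9, 176), (10, 163), (11, 152), (12, 146), (13, 152), (14, 160), (15, 169), (16, 176), (17, 181), (18, 185), (19, 187), (20, 187)]
[(-20, 165), (-19, 164), (-18, 163), (-17, 161), (-16, 159), (-15, 155), (-14, 149), (-13, 143), (-12, 139), (-11, 142), (-10, 155), (-9, 170), (-8, 185), (-7, 194), (-6, 200), (-5, 204), (-4, 204), (-3, 204), (-2, 203), (-1, 203), (0, 204), (1, 206), (2, 207), (3, 207), (4, 208), (5, 206), (6, 201), (7, 194), (8, 183), (9, 170), (10, 157), (11, 148), (12, 147), (13, 152), (14, 160), (15, 168), (16, 175), (17, 180), (18, 184), (19, 185), (20, 186)]
[(68, 196), (69, 199), (70, 204), (71, 210), (72, 214), (73, 217), (74, 216), (75, 209), (76, 198), (77, 183), (78, 163), (79, 142), (80, 122), (81, 108), (82, 99), (83, 94), (84, 94), (85, 98), (86, 103), (87, 108), (88, 112), (89, 114)]
```

View pics/low.png

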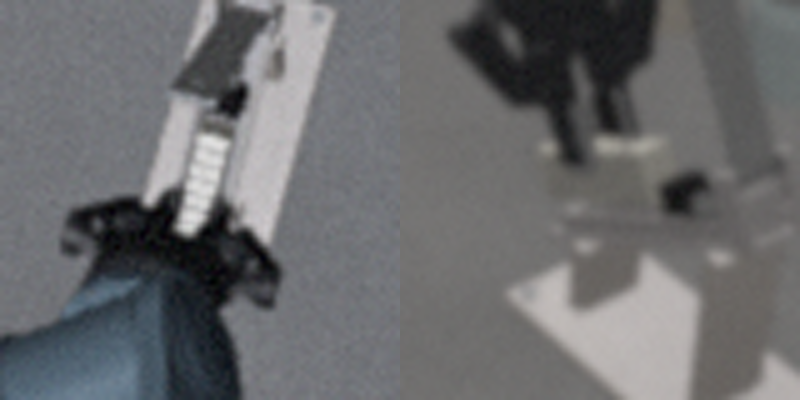

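{"name": "send_rows", "arguments": {
  "targets": [
    [-0.4,8,1,0,0,0,15],
    [-0.4,16,1.5,0,0,0,15],
    [-0.4,24,1.5,0,0,0,15],
    [-0.4,30,1.5,0,0,0,15],
    [-0.4,30,1.5,0,0,0,15]
  ]
}}

```text
t: 5.85
tcp_pos: [0.581, 0.1195, 0.115]
eef_rot: [150.5, 0.1, 74.2]
force: [-8.9, 3.8, -0.2]
gripper_width: 0.0181
```

```bash
python3 look.py push .585 .118 .085 40
python3 - <<'E'
from h import *
print(chstate())
c=load("top_push.npz");z=chstate()[0][2]+30
print([(int(x),int(np.mean(samp(c,[[x,y,z] for y in np.arange(-8,-4)])))) for x in range(90,125)])
print([(int(y),int(np.mean(samp(c,[[x,y,z] for x in np.arange(80,100)])))) for y in range(-20,21)])
E
```

```text
top [229 170] 189 130
scene [291 191] 251 151
[0.58062603 0.1195505  0.11471102] [1.50477105e+02 6.69837197e-02 7.41647242e+01] [-8.33788964  3.69183383 -0.13721953] 0.01771629284762656
(array([54.8, -0.1, 14.3]), array([-7.9,  1.3,  4.4]), 5.95)
[(90, 206), (91, 204), (92, 197), (93, 188), (94, 180), (95, 180), (96, 188), (97, 196), (98, 202), (99, 205), (100, 208), (101, 209), (102, 197), (103, 182), (104, 168), (105, 150), (106, 131), (107, 111), (108, 95), (109, 82), (110, 68), (111, 56), (112, 48), (113, 40), (114, 32), (115, 29), (116, 28), (117, 28), (118, 30), (119, 32), (120, 34), (121, 36), (122, 36), (123, 34), (124, 32)]
[(-20, 164), (-19, 162), (-18, 162), (-17, 160), (-16, 156), (-15, 150), (-14, 143), (-13, 139), (-12, 139), (-11, 145), (-10, 158), (-9, 173), (-8, 187), (-7, 196), (-6, 201), (-5, 204), (-4, 206), (-3, 206), (-2, 205), (-1, 203), (0, 201), (1, 197), (2, 192), (3, 188), (4, 186), (5, 183), (6, 179), (7, 173), (8, 165), (9, 155), (10, 145), (11, 139), (12, 136), (13, 139), (14, 146), (15, 154), (16, 161), (17, 165), (18, 168), (19, 168), (20, 166)]
```

View pics/push.png

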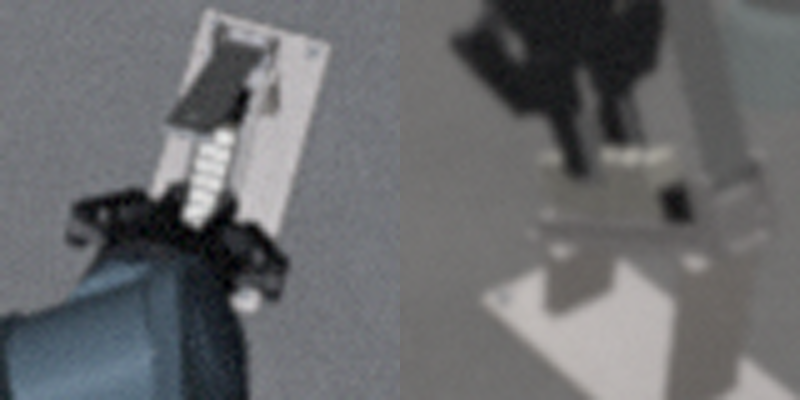

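{"name": "send_rows", "arguments": {
  "targets": [
    [0.2,3,0,0,0,0,15],
    [0.2,3,4,0,0,0,15],
    [0.2,3,8,0,0,0,15],
    [0.2,3,11,0,0,0,15],
    [0.2,3,12,0,0,0,15]
  ]
}}

```text
t: 6.58
tcp_pos: [0.5884, 0.1173, 0.1052]
eef_rot: [150.6, 0.1, 74.2]
force: [-9.9, 3.2, -0.1]
gripper_width: 0.0182
```

```bash
python3 look.py down .585 .118 .085 40
python3 - <<'E'
from h import *
print(chstate())
E
```

```text
top [229 170] 189 130
scene [291 191] 251 151
[0.58838836 0.11732019 0.1052227 ] [1.50547804e+02 1.02541874e-01 7.41550014e+01] [-8.95431101  2.62675037 -1.2143824 ] 0.017870632498701376
(array([57. , -0.1,  2. ]), array([-8.7,  0.1,  3.6]), 6.675)
```

View pics/down.png

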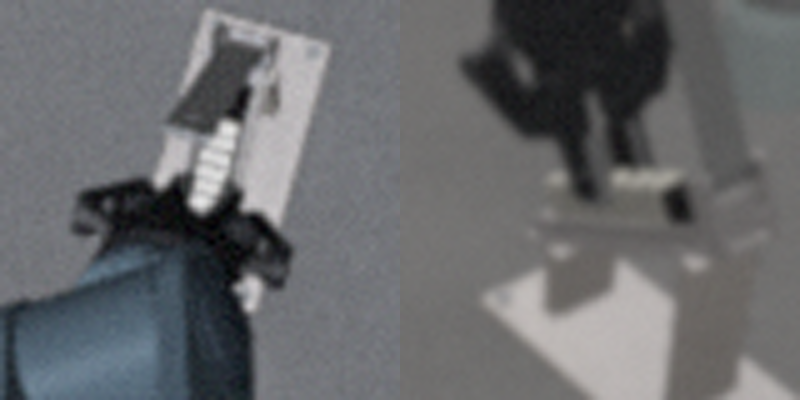

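{"name": "send_rows", "arguments": {
  "targets": [
    [0,0,1.5,0,0,0,15],
    [0,0,3,0,0,0,15],
    [0,0,3,0,0,0,15]
  ]
}}

```text
t: 7.05
tcp_pos: [0.5892, 0.1172, 0.1039]
eef_rot: [150.6, 0.2, 74.1]
force: [-26.1, 2.8, 15.4]
gripper_width: 0.0181
```

Run:
```python
from h import *
print(chstate())
```

```text
(array([57.1, -0. ,  0.5]), array([-14.7,  -4.4,  26.3]), 7.05)
```

{"name": "send_rows", "arguments": {
  "targets": [
    [0,0,-1.5,0,0,0,15],
    [0,-3,-1.5,0,0,0,15],
    [0,-6,-1.5,0,0,0,15],
    [0,-8,-1.5,0,0,0,15],
    [0,-8,-1.5,0,0,0,15]
  ]
}}

```text
t: 7.68
tcp_pos: [0.5829, 0.1189, 0.1005]
eef_rot: [150.5, 0.1, 74.2]
force: [-7.7, 2.9, -1.0]
gripper_width: 0.0183
```

Run:
```python
from h import *
print(chstate())
```

```text
(array([49.7, -0.1,  0.8]), array([-7.6,  0.7,  3.2]), 7.675)
```

{"name": "send_rows", "arguments": {
  "targets": [
    [0,0,0,0,0,0,22],
    [0,0,0,0,0,0,26],
    [0,0,0,0,0,0,30],
    [0,0,0,0,0,0,36],
    [0,0,0,0,0,0,40]
  ]
}}

```text
t: 8.3
tcp_pos: [0.5854, 0.1188, 0.1026]
eef_rot: [150.1, -0.0, 74.2]
force: [0.2, 0.5, 0.1]
gripper_width: 0.0403
```

```bash
python3 look.py rel .585 .118 .085 40
python3 - <<'E'
from h import *
print(chstate())
E
```

```text
top [229 170] 189 130
scene [291 191] 251 151
[0.58528687 0.11885105 0.10247239] [ 1.50126426e+02 -2.76100756e-02  7.42047930e+01] [ 0.42379811 -0.11521591 -0.58344969] 0.03997454149663712
(array([52.7,  0.5,  1.4]), array([ 0.1,  0. , -0.7]), 8.4)
```

View pics/rel.png

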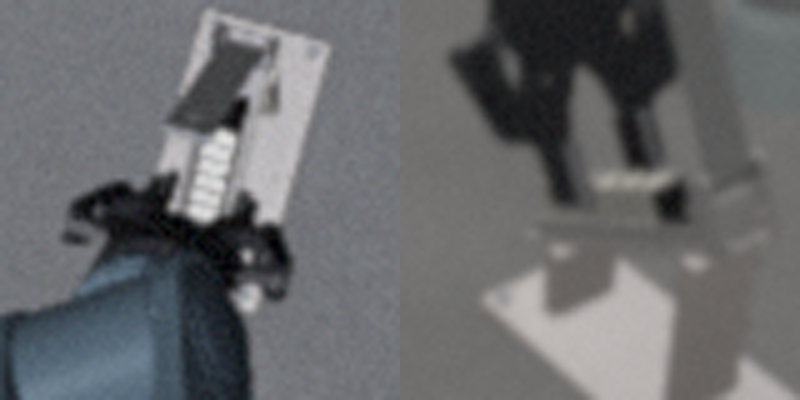

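{"name": "send_rows", "arguments": {
  "targets": [
    [0,0,-30,0,0,0,40],
    [0,0,-80,0,0,0,40],
    [0,0,-130,0,0,0,30],
    [0,0,-170,0,0,0,10],
    [0,0,-170,0,0,0,0]
  ]
}}

```text
t: 9.02
tcp_pos: [0.5047, 0.1426, 0.2538]
eef_rot: [149.7, -0.2, 74.3]
force: [0.0, -0.2, 0.2]
gripper_width: 0.0003
```

```bash
python3 look.py loaded .59 .117 .09 40
python3 - <<'E'
from h import *
print(chstate())
c=load("top_loaded.npz");z=30
for z,lo,hi in((30,10,45),(30,55,75)):
    print([(int(y),int(np.mean(samp(c,[[x,y,z] for x in np.arange(lo,hi)])))) for y in range(-20,21)])
print([(int(x),int(np.mean(samp(c,[[x,y,z] for y in np.arange(-8,-3)])))) for x in range(90,115)])
print([(int(x),int(np.mean(samp(c,[[x,y,z] for y in np.arange(-5,6)])))) for x in range(-12,12)])
W=cloud(c);s,R=chan();P=(W-s)@R*1000
m=(P[...,0]>8)&(P[...,0]<85)&(abs(P[...,1])<7)
p=P[m];print(m.sum(),np.median(p[:,2]),np.polyfit(p[:,0],p[:,2],1))
E
```

```text
top [230 168] 190 128
scene [293 190] 253 150
[0.5036184  0.14181128 0.24943717] [ 1.50141793e+02 -2.15634704e-02  7.42096253e+01] [-0.94300282  0.10695847 -0.50271817] -0.00011071013854175325
(array([ 52.7,   0.4, 171.1]), array([-1.1, -0.2,  0. ]), 9.125)
[(-20, 164), (-19, 163), (-18, 162), (-17, 160), (-16, 156), (-15, 150), (-14, 144), (-13, 139), (-12, 137), (-11, 141), (-10, 152), (-9, 168), (-8, 182), (-7, 192), (-6, 198), (-5, 203), (-4, 205), (-3, 205), (-2, 204), (-1, 202), (0, 201), (1, 201), (2, 202), (3, 202), (4, 202), (5, 200), (6, 195), (7, 187), (8, 175), (9, 161), (10, 146), (11, 136), (12, 130), (13, 130), (14, 136), (15, 145), (16, 155), (17, 165), (18, 173), (19, 179), (20, 183)]
[(-20, 169), (-19, 165), (-18, 162), (-17, 159), (-16, 156), (-15, 150), (-14, 144), (-13, 140), (-12, 139), (-11, 144), (-10, 155), (-9, 169), (-8, 182), (-7, 190), (-6, 195), (-5, 199), (-4, 200), (-3, 201), (-2, 202), (-1, 203), (0, 202), (1, 202), (2, 202), (3, 201), (4, 199), (5, 196), (6, 192), (7, 183), (8, 171), (9, 157), (10, 143), (11, 132), (12, 127), (13, 128), (14, 135), (15, 145), (16, 156), (17, 167), (18, 175), (19, 180), (20, 183)]
[(90, 191), (91, 198), (92, 204), (93, 209), (94, 209), (95, 207), (96, 201), (97, 184), (98, 163), (99, 140), (100, 115), (101, 90), (102, 65), (103, 46), (104, 37), (105, 28), (106, 22), (107, 23), (108, 24), (109, 26), (110, 27), (111, 27), (112, 27), (113, 26), (114, 26)]
[(-12, 167), (-11, 175), (-10, 180), (-9, 181), (-8, 181), (-7, 179), (-6, 177), (-5, 176), (-4, 177), (-3, 180), (-2, 185), (-1, 191), (0, 198), (1, 204), (2, 209), (3, 211), (4, 210), (5, 208), (6, 203), (7, 198), (8, 194), (9, 193), (10, 197), (11, 202)]
366 472.62847838370226 [  1.26918445 236.10023659]
```

View pics/loaded.png

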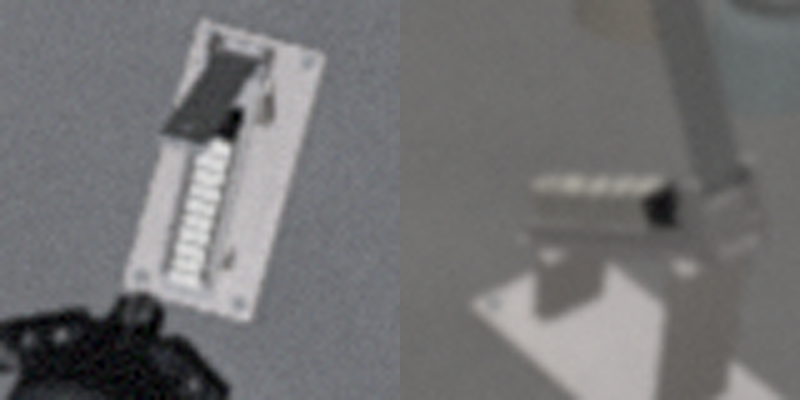

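Strip is loaded: straight, front end at x≈99.5 against the follower, tail at the lip. Now the rail.

{"name": "send_rows", "arguments": {
  "targets": [
    [0,0,-50,0,0,0,0],
    [0,40,-55,0,0,0,0],
    [0,90,-55,0,0,0,0],
    [0,143,-55,0,0,0,0],
    [0,143,-55,0,0,0,0]
  ],
  "grip_force": 40
}}

```text
t: 9.75
tcp_pos: [0.5994, 0.1139, 0.3683]
eef_rot: [150.2, -0.0, 74.0]
force: [0.1, 0.0, -0.0]
gripper_width: -0.0004
```

```bash
python3 look.py above .60 .115 .3 55
python3 - <<'E'
from h import *
p,f,t=chstate();print(p+[0,0,H],f,t)
E
```

```text
top [226 152] 171 97
scene [302 119] 247 64
[0.59656425 0.1149738  0.36575355] [1.50392675e+02 5.98275024e-02 7.41436365e+01] [-0.90648518 -0.17986644  0.37767046] -0.00011640864369938626
[ 1.947e+02 -2.000e-01  2.522e+02] [-0.5 -0.4  0.7] 9.85
```

View pics/above.png

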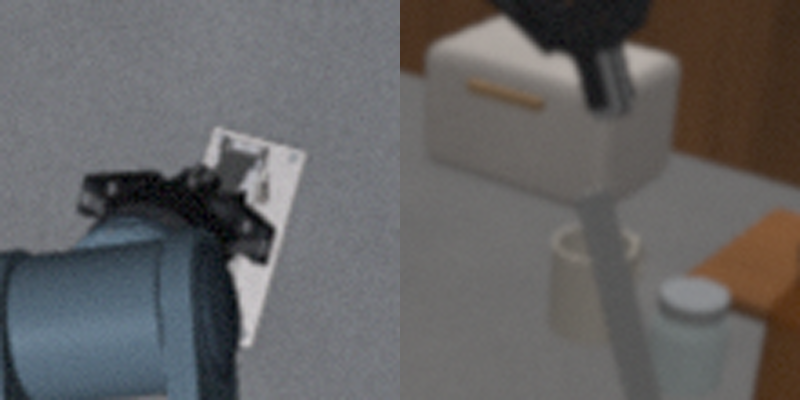

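{"name": "send_rows", "arguments": {
  "targets": [
    [0,0,35,0,0,0,0],
    [0,0,66,0,0,0,0],
    [0,-10,66,0,0,0,0],
    [0,-20,66,0,0,0,0],
    [0,-30,66,0,0,0,0]
  ]
}}

```text
t: 10.48
tcp_pos: [0.6025, 0.1142, 0.2975]
eef_rot: [150.0, -0.1, 74.2]
force: [0.4, -0.1, 0.2]
gripper_width: 0.0001
```

```bash
python3 look.py touch .60 .115 .3 55
python3 - <<'E'
from h import *
p,f,t=chstate();print(p+[0,0,H],f,t); p=p+[0,0,H]
for th in (1.5,1.4,1.3,1.2,1.1,1.0,.9,.8,.7,.6,.5,.4,.3,.2,.1,0):
    x=150-140*np.cos(th)+5.5*np.sin(th)+11;z=32+140*np.sin(th)+5.5*np.cos(th)+11
    print(th,[round(x-p[0],0),round(p[2]-z,0)],round(x),round(z))
E
```

```text
top [226 152] 171 97
scene [302 119] 247 64
[0.60221986 0.11430781 0.2968763 ] [ 1.50104423e+02 -4.12642547e-02  7.42585785e+01] [ 0.37933152 -0.46777578 -0.99680172] 5.546036821252438e-05
[165.1   0.7 189.8] [-0.1 -0.3 -1.1] 10.575
1.5 [np.float64(-9.0), np.float64(7.0)] 157 183
1.4 [np.float64(-22.0), np.float64(8.0)] 143 182
1.3 [np.float64(-36.0), np.float64(10.0)] 129 179
1.2 [np.float64(-50.0), np.float64(14.0)] 115 175
1.1 [np.float64(-63.0), np.float64(20.0)] 102 170
1.0 [np.float64(-75.0), np.float64(26.0)] 90 164
0.9 [np.float64(-87.0), np.float64(34.0)] 78 156
0.8 [np.float64(-98.0), np.float64(43.0)] 67 147
0.7 [np.float64(-108.0), np.float64(52.0)] 57 137
0.6 [np.float64(-117.0), np.float64(63.0)] 49 127
0.5 [np.float64(-124.0), np.float64(75.0)] 41 115
0.4 [np.float64(-131.0), np.float64(87.0)] 34 103
0.3 [np.float64(-136.0), np.float64(100.0)] 29 90
0.2 [np.float64(-140.0), np.float64(114.0)] 25 76
0.1 [np.float64(-143.0), np.float64(127.0)] 22 62
0 [np.float64(-144.0), np.float64(141.0)] 21 48
```

View pics/touch.png

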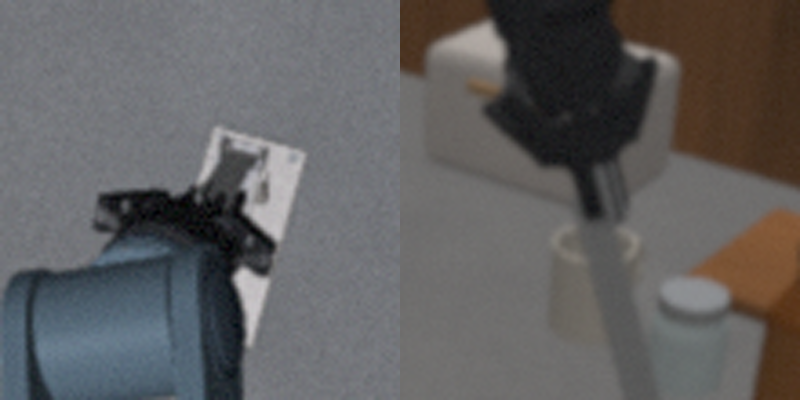

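{"name": "send_rows", "arguments": {
  "targets": [
    [0,-9,6,0,0,0,0],
    [0,-22,8,0,0,0,0],
    [0,-36,10,0,0,0,0],
    [0,-50,14,0,0,0,0],
    [0,-63,20,0,0,0,0]
  ]
}}

```text
t: 11.2
tcp_pos: [0.5595, 0.1261, 0.2471]
eef_rot: [150.1, -0.0, 74.2]
force: [0.5, -0.0, 0.5]
gripper_width: 0.0001
```

```bash
python3 look.py sw1 .58 .115 .25 55
python3 - <<'E'
from h import *
p,f,t=chstate();print(p+[0,0,H],f,t); p=p+[0,0,H]
E
```

```text
top [227 162] 172 107
scene [294 136] 239 81
[0.55851194 0.12608453 0.24531792] [1.50346739e+02 4.68445254e-02 7.42267116e+01] [ 0.18199834 -0.44957536  0.09209997] 0.00010372449641638975
[100.1   0.2 167.7] [ 0.3 -0.4 -0.1] 11.3
```

View pics/sw1.png

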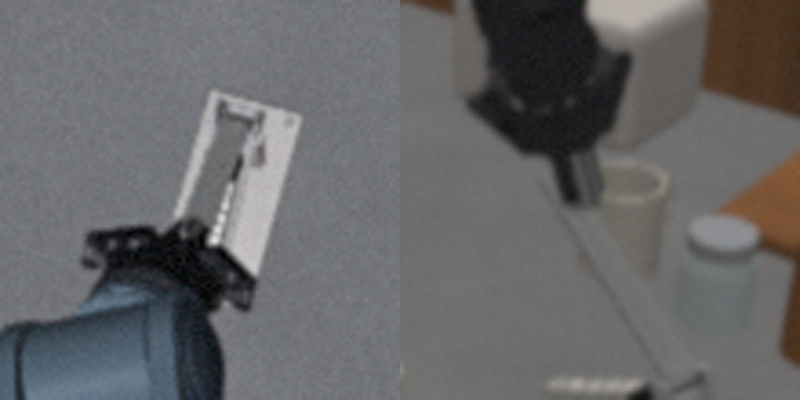

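{"name": "send_rows", "arguments": {
  "targets": [
    [0,-10,4,0,0,0,0],
    [0,-22,12,0,0,0,0],
    [0,-33,21,0,0,0,0],
    [0,-43,31,0,0,0,0],
    [0,-51,41,0,0,0,0]
  ]
}}

```text
t: 11.92
tcp_pos: [0.5369, 0.1324, 0.1856]
eef_rot: [150.2, -0.0, 74.2]
force: [0.6, 0.3, 0.7]
gripper_width: -0.0
```

Run:
```python
from h import *
p,f,t=chstate();print(p+[0,0,H],f,t); p=p+[0,0,H]
for th in (.5,.4,.3,.2,.1,0):
    x=150-140*np.cos(th)+5.5*np.sin(th)+11;z=32+140*np.sin(th)+5.5*np.cos(th)+11
    print(th,[round(x-p[0],0),round(p[2]-z,0)],round(x),round(z))
```

```text
[ 50.8   0.4 127.3] [0.8 0.5 0.3] 11.925
0.5 [np.float64(-10.0), np.float64(12.0)] 41 115
0.4 [np.float64(-17.0), np.float64(25.0)] 34 103
0.3 [np.float64(-22.0), np.float64(38.0)] 29 90
0.2 [np.float64(-26.0), np.float64(51.0)] 25 76
0.1 [np.float64(-29.0), np.float64(65.0)] 22 62
0 [np.float64(-30.0), np.float64(79.0)] 21 48
```

{"name": "send_rows", "arguments": {
  "targets": [
    [0,-9,12,0,0,0,0],
    [0,-16,25,0,0,0,0],
    [0,-22,38,0,0,0,0],
    [0,-26,51,0,0,0,0],
    [0,-28,63,0,0,0,0]
  ]
}}

```text
t: 12.55
tcp_pos: [0.5443, 0.1303, 0.1172]
eef_rot: [150.2, -0.0, 74.2]
force: [-0.5, 0.2, 1.0]
gripper_width: 0.0001
```

```bash
python3 look.py sw2 .57 .12 .12 45
python3 - <<'E'
from h import *
p,f,t=chstate();print(p+[0,0,H],f,t); p=p+[0,0,H]
E
```

```text
top [228 173] 183 128
scene [288 178] 243 133
[0.54377047 0.13007623 0.11653609] [1.50282322e+02 3.92976780e-02 7.41783969e+01] [ 0.96315944 -0.48986769 -0.5614863 ] 0.0002688737084323678
[22.5  0.  63.8] [ 0.6 -0.2 -1. ] 12.65
```

View pics/sw2.png

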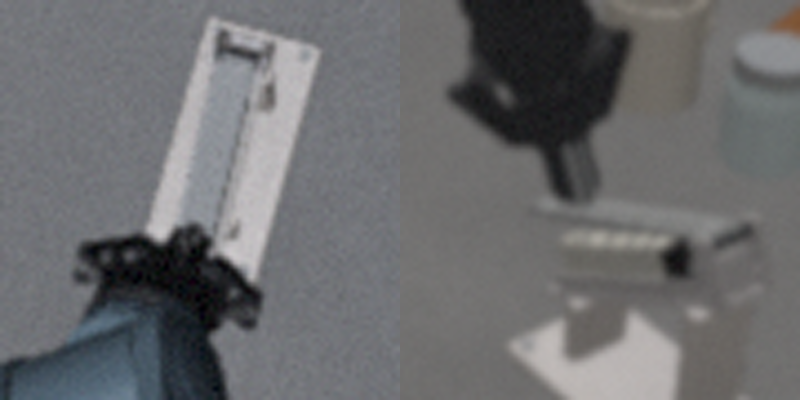

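{"name": "send_rows", "arguments": {
  "targets": [
    [0,-1,6,0,0,0,0],
    [0,-1,11,0,0,0,0],
    [0,-1,14,0,0,0,0],
    [0,-1,16,0,0,0,0]
  ]
}}

```text
t: 13.15
tcp_pos: [0.5512, 0.1285, 0.1039]
eef_rot: [150.1, -0.0, 74.2]
force: [-1.3, 0.7, 0.8]
gripper_width: -0.0003
```

Run:
```python
from h import *
p,f,t=chstate();print(p+[0,0,H],f,t); p=p+[0,0,H]
```

```text
[22.8  0.5 49.1] [-0.9  0.3  1.4] 13.15
```

{"name": "send_rows", "arguments": {
  "targets": [
    [0,0,1.5,0,0,0,0],
    [0,0,3,0,0,0,0],
    [0,0,3,0,0,0,0]
  ]
}}

```text
t: 13.52
tcp_pos: [0.5517, 0.1285, 0.1032]
eef_rot: [150.2, 0.1, 74.2]
force: [-26.7, 2.3, 26.9]
gripper_width: 0.0003
```

Run:
```python
from h import *
p,f,t=chstate();print(p+[0,0,H],f,t); p=p+[0,0,H]
```

```text
[22.9  0.7 48.3] [-9.4 -5.1 36.4] 13.525
```

Hard stop at z=48.3 mm, against 48.5 expected for shut. Backing off.

{"name": "send_rows", "arguments": {
  "targets": [
    [0,0,-4,0,0,0,0],
    [0,0,-30,0,0,0,0],
    [0,0,-80,0,0,0,0],
    [0,-40,-130,0,0,0,0],
    [0,-60,-150,0,0,0,0]
  ]
}}

```text
t: 14.15
tcp_pos: [0.4296, 0.1631, 0.2032]
eef_rot: [150.0, -0.1, 74.2]
force: [0.2, -0.0, -0.3]
gripper_width: -0.0001
```

{"name": "send_rows", "arguments": {
  "targets": [
    [0,-60,-40,0,0,0,0],
    [0,-60,-40,0,0,0,0],
    [0,-60,-40,0,0,0,0]
  ]
}}

```text
t: 14.52
tcp_pos: [0.3615, 0.1825, 0.2068]
eef_rot: [150.1, -0.1, 74.3]
force: [-0.3, 0.2, 0.4]
gripper_width: -0.0003
```

```bash
python3 look.py fin .59 .117 .1 40
python3 - <<'E'
from h import *; from ov import overlay
s,R=chan();st=chstate();print(st)
overlay(load("scene_fin.npz"),s,R,.627,.106,-15.8,0.0,(250,120,350,255),4,"pics/fin_ov.png")
overlay(load("top_fin.npz"),s,R,.627,.106,-15.8,0.0,(205,125,265,200),8,"pics/fin_ovt.png")
for n in("top_fin.npz","scene_fin.npz"):
    P=(cloud(load(n))-s)@R*1000
    m=(P[...,0]>-10)&(P[...,0]<130)&(abs(P[...,1])<9)&(P[...,2]>15)&(P[...,2]<70)
    p=P[m];print(n,m.sum(),np.median(p[:,2]),np.polyfit(p[:,0]-150,p[:,2],1))
E
```

```text
top [230 167] 190 127
scene [293 187] 253 147
[0.36217106 0.18193823 0.20658932] [ 1.50117143e+02 -2.55970327e-02  7.41659630e+01] [ 1.10390103 -0.13880516  0.24660215] 0.0003513655810248589
(array([-96. ,   0.5, 207.5]), array([ 1.1,  0.2, -0.3]), 14.625)
top_fin.npz 246 38.59773192386625 [4.19421984e-03 3.89789888e+01]
scene_fin.npz 109 38.968644954027084 [-0.08486851 29.26253947]
```

View pics/fin.png

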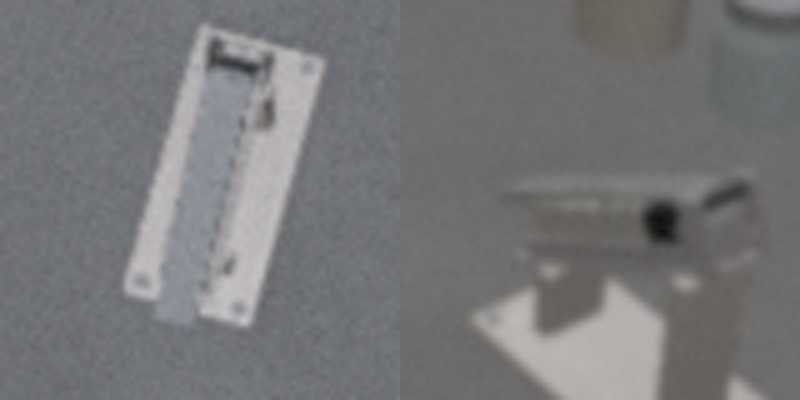

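View pics/fin_ov.png

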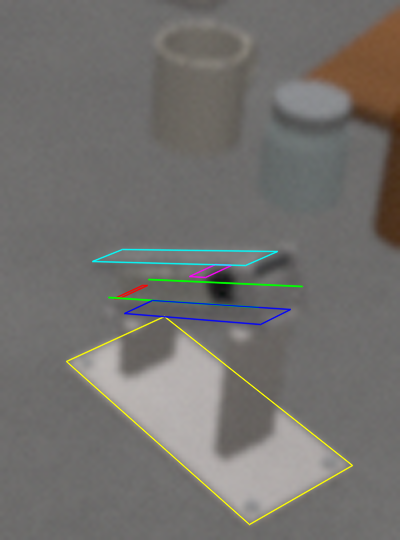

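```bash
python3 -c "
from bench import *
print(hand_in())"
```

```text
the job is handed in; nothing more can be done
None
```

I loaded the full-length strip into the dispenser, let go of it, and swung the cover rail shut. The job was handed in at about 14.6 s of the 54 s allowed; the hand-in reports no verdict.

**Which strip:** I took the 100 x 20 x 30 mm bar. The two larger look-alikes measured about 137 x 28 x 41 mm, and I left those and the 40 mm stub alone.

**Loading:** I pushed the strip against the follower (about 8–9 N), lowered it until it met the floor, and eased it back to the lip. The release left no force on the fingers. In the top view before shutting, the strip was centred within about 1 mm, in line, with its front end at x ≈ 99.5 mm.

**Rail:** It met a hard stop with the tool 48.3 mm above the channel floor, against 48.5 mm expected when shut. The top camera's depth put the rail at about 0.004 rad from shut after I withdrew. The arm was clear of everything at hand-in, and no other bench item was touched on purpose, though I did not re-measure their positions.

**Checks that disagreed:**
- **Scene-camera depth:** it gave a rail slope of about −0.085 rad. That fit used few points and probably mixed in the strip's side. I relied on the contact stop, the top-camera depth and the overlay instead.
- **Base-plate edges:** in the top view they sat about 1.7 mm sideways of where the channel measurements put them. I used the channel measurements.
- **Grip opening:** it read 18 mm on the 20 mm strip, probably because only the fingertips held it. It did not visibly slip.
- **Rail press:** it peaked at about 38 N on the fingertips.

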